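# Store the sample jar caps in the latched case

## Robot

A 6-joint arm with a two-finger parallel gripper is mounted at the origin on a cart in front of the work surface, level with it; the furniture and walls round the work are solid. World frame = base frame: x ahead of the robot, y to its left, z up, the work surface at z = 0. Lengths are in m, angles in rad, forces in N, time in s.
With the tool pointing down it reaches from about 0.35 to 0.85 m from the base axis. Payload 8.1 kg.
Tool frame: the origin (TCP) lies at the very end of the fingers, on their centre line; the grasp point (between the pads) lies 19 mm behind it; z points along the fingers, y is the line along which they close (so a half turn about z gives the same grasp; the last joint's range is limited). The gripper opens to 93 mm and grips with 3 to 60 N. Pads are 15 mm wide; open, the fingers measure 128 mm over their backs; the gripper's body (75 mm by 188 mm) begins 65 mm behind the grasp point.
Start: joints at [1.044, 0.13, 1.488, -0, 1.523, -0.085], TCP at [0.257, 0.542, 0.18] pointing down, gripper open.
Joint ranges: [-2.96, 2.96], [-0.89, 2.26], [0.02, 2.5], [-1.34, 4.48], [0, 2.73], [-2.66, 2.66]. Speed limits (rad/s): [2.39, 2.39, 2.79, 3.14, 3.14, 3.14].

## Interface

Orientations are given as a rotation vector (axis times angle).
In Python, from plant import robot gives the robot as it stands. The module is installed in compiled form; this text tells all that it offers.
- The arm moves only by the tool play_rows, never from a script. Its argument "increments" is text: rows parted by semicolons, each of 5 numbers parted by spaces: the shift along the tool's x, y, z in mm, then the turn about the tool's z in degrees, then the closure, from -1 (fully open) to 1 (shut). In form: dx dy dz yaw claw; .... A call has 1 to 20 rows; each row is the pose to reach, as a shift and turn from the pose commanded when the call began, along the tool's axes at that moment; what a row does not reach only later rows make up. A row lasts 1/10 s, in which the tool goes at most 50 mm and 8.59 degrees, less where a joint would pass 70% of its speed; a pose out of reach is approached as far as the arm can. A call with a gripper value outside its range is refused whole. The fingers move at their own pace and stop on an object; "force" is the grip in N (left out, the last holds). Time passes only in rows, so rows that repeat a pose let the fingers close. It gives the time, the measured TCP pose, the force, the opening and the grip force at its end, in the units of the state.
- robot.read_state(): the state, without advancing time (a new reading comes with each control period).
- robot.read_camera(name): name is "side" or "top"; returns the picture (400x640x3 uint8, blue, green, red); there is no depth.
- robot.calibration(name): a dict with "vertical_fov" (degrees; the focal length in pixels is half the picture's height over the tangent of half this angle, whatever the lens; pixels are square), "cx", "cy" (the principal point, pixels), "rvec" (rotation vector, rad) and "tvec" (3), from world to camera coordinates, as OpenCV has them. Camera axes: x right, y down, z forward; pixel columns grow to the right and rows downward; lengths in m; the calibration is good to about 2 mm. A picture is of the moment at which its call begins. calibration takes no time and is no camera call.
- robot.close_job(): hands the job in; it is judged then, once.
Trained networks look in the newest picture that a camera, given by its name, has taken for a name from the list of things; names that differ only in an ending like _2 or _b are one class to them, and where a whole thing is asked for, a point or a joint stands for the part that bears it (a point fixed in the world has none). Each returns a list of dicts, best first, with "conf" (0 to 1); they miss things now and then, are a little off and sometimes report something else, mostly with a low value. They report only what shows in the picture. A call takes as long as a camera call. They do not tell look-alikes from the thing itself.
- robot.recognise(camera, query): "centre" ([x, y, z] in m, in world coordinates, good to about 4 mm: the middle of the surface that is visible of it).
- robot.regions_of(camera, query): "pixels" (400x640 bool, what is visible of it).
- robot.landmark_of(camera, query): "centre" ([x, y, z] in m, in world coordinates, good to about 4 mm: a listed point, or the origin of a listed thing).
The state is a dict: "t": time; "q": joint angles; "dq": joint speeds; "joint_torque": joint torques, N m; "tool_pos": TCP position; "orientation": TCP orientation; "force": force on the tool from outside, world axes, zero at the start; "wrist_torque": the same for the moment, N m; "opening": finger opening in m; "gripper_force": force on a finger pad.
Only numpy, scipy, OpenCV 4.12 (cv2) and the standard library are available. Lean on these libraries where they do the work, as an engineer would, in place of code of your own. Each camera call takes 0.05 s, during which the arm holds its last target. There are 200 camera calls.

## Task

The sample jars are to be sampled, so their loose white caps must be kept clean: flip the hasp of the blue case off its staple and swing it well clear (pointing upward), then raise the lid until it leans back open. Lift every cap off its jar and set it down knob up in its own empty compartment of the case, never dropping it, then close the lid fully and fold the hasp back down over the staple. Leave the jars standing upright on the bench and do not disturb the petri dish and the timer.

Things in the scene. Friction and masses are not known exactly. Their poses are not given: they have to be found in the camera images.
- case: Blue case fixed on the bench, 104 (x) x 270 (y) x 84 mm with the lid shut. Origin: centre of its underside; x to the back (hinge side), y left, z up; the hasp side faces -x. Inner floor at z 14, rim at z 70 mm; front wall 5, back wall 15 mm thick. A row of three 84 x 84 mm compartments, parted by walls 22 mm tall. A staple sticks out of the front to x -70 at y 0, z 50 mm (5 wide, 14 tall).
- case_lid (a joint): Lid hinge, axis along the case's y through (x 52, z 70 mm) in the case frame: 0 = shut, grows as the front edge rises and goes back, 1.57 = upright, stop at 1.95. It has friction (0.6 N m) and stays where it is left. The lid is a slab 104 mm deep, 14 mm thick; shut, its top is 84 mm above the bench.
- lid_grip (a point): Point to grip on the lid: black post on the lid's top near the front edge, left end; 14 mm wide (case y), 18 deep, 40 tall, this point 28 mm above the lid's top. Lid shut: (-40, 85, 112) mm in the case frame. It turns with the lid and can turn between fingers that pinch it along the case's y.
- hasp (a joint): Hasp hinge on the lid's front edge, axis along the case's y; lid shut: through (x -56, z 78 mm) in the case frame. 0 = hanging over the staple, grows as the lower end swings out to the front and up: 1.57 = level, stop at 2.6. Friction 0.04 N m: it stays where it is left, and rides with the lid. Starts at 0 to 0.1. Steel strap 24 mm wide, 50 mm long, slotted for the staple.
- hasp_tab (a point): Point to grip on the hasp: red tab at the strap's lower end, standing 40 mm out of it at a right angle (to the front when hanging), 14 mm wide (case y), 8 mm thick; this point is 28 mm out from the strap. Lid and hasp shut: at (-86, 0, 32) mm in the case frame, 30 mm ahead of and 46 mm below the hinge. It can turn between fingers that pinch it along the case's y.
- cell_0 (a point): Centre of the floor of a compartment, 14 mm above the bench (right one, y -88 mm in the case frame).
- cell_1 (a point): Centre of the floor of a compartment, 14 mm above the bench (middle one, y 0 mm in the case frame).
- cell_2 (a point): Centre of the floor of a compartment, 14 mm above the bench (left one, y +88 mm in the case frame).
- cap_1: White ribbed cap of 40 g lying loosely on jar_1; absent in some runs. Rim 68 mm across, 17 mm tall, knob on top 20 mm across, 26 mm tall (43 mm in all); a 44 mm plug inside the rim, 10 mm deep, sits in the jar's neck with 4 mm play. Origin: centre of its underside, z up through the knob; 156 mm above the bench on the jar, 14 mm in a compartment.
- cap_2: White ribbed cap of 40 g lying loosely on jar_2; absent in some runs. Rim 68 mm across, 17 mm tall, knob on top 20 mm across, 26 mm tall (43 mm in all); a 44 mm plug inside the rim, 10 mm deep, sits in the jar's neck with 4 mm play. Origin: centre of its underside, z up through the knob; 156 mm above the bench on the jar, 14 mm in a compartment.
- cap_3: White ribbed cap of 40 g lying loosely on jar_3; absent in some runs. Rim 68 mm across, 17 mm tall, knob on top 20 mm across, 26 mm tall (43 mm in all); a 44 mm plug inside the rim, 10 mm deep, sits in the jar's neck with 4 mm play. Origin: centre of its underside, z up through the knob; 156 mm above the bench on the jar, 14 mm in a compartment.
- jar_1: Square wide-mouthed plastic sample jar with tan contents, 75 x 76 mm, 166 mm tall to the neck's rim (neck 60 mm across), about 0.6 kg with the weight at the bottom, loose on the bench; origin at the centre of its underside. With or without a cap; two stand left and one right of the case.
- jar_2: Square wide-mouthed plastic sample jar with tan contents, 75 x 76 mm, 166 mm tall to the neck's rim (neck 60 mm across), about 0.6 kg with the weight at the bottom, loose on the bench; origin at the centre of its underside. With or without a cap; two stand left and one right of the case.
- jar_3: Square wide-mouthed plastic sample jar with tan contents, 75 x 76 mm, 166 mm tall to the neck's rim (neck 60 mm across), about 0.6 kg with the weight at the bottom, loose on the bench; origin at the centre of its underside. With or without a cap; two stand left and one right of the case.
- petri: Bystander: clear petri dish, 57 mm across, 12 mm tall, on the bench in front of the case on the right; origin under its centre.
- timer: Bystander: white timer, 22 x 64 x 62 mm, standing in front of the case on the left, on the bench; origin under its centre.
There are look-alikes about, which are no part of the job. What is shaped like the cap_1 but orange or turquoise is not meant.

How it is judged:
By the outcome, as a careful person would: the job done as asked, in the order asked, and still so for the second after the job is handed in, with the robot touching nothing.
Of cap_1, cap_2, cap_3 only 2 to 3 are there at a start; the rules pass over those that are not, and their reading is None.
At some moment in a run one of jar_1, jar_2, jar_3 may be knocked a few centimetres aside while the robot is not near it.
It also fails if it takes over 210 s, if anything falls off the work surface, if the arm or the gripper's body presses on something with over 40 N, if the wrist force passes 120 N, or if a joint passes its speed limit or range.

## Working session

There is one attempt and no reset: what is moved stays moved. The work goes in short steps, Python scripts to look and compute and a tool call to move; the robot and the scene stay as the last step left them, time stands still between calls to the robot, and variables do not carry over. Pictures are saved under pics/ and viewed, at most 14 in all, crops included, and the job is handed in when it is done.

Besides the shell and the picture viewer there is one more tool, called after "Emit:" in YAML: its name, and indented under it one key for each argument. play_rows: Moves the arm, as the interface text tells. Its arguments: {"type":"object","properties":{"increments":{"type":"string"},"force":{"type":"number"}},"required":["increments"]}

```bash
mkdir -p pics
cat > h.py <<'E'
import numpy as np, cv2
from scipy.spatial.transform import Rotation as R
from plant import robot
def snap(n,f):
    im=robot.read_camera(n); cv2.imwrite('pics/'+f,im); return im
def cal(n):
    c=robot.calibration(n); f=200/np.tan(np.radians(c['vertical_fov'])/2)
    return np.array([[f,0,c['cx']],[0,f,c['cy']],[0,0,1]]),np.array(c['rvec'],float),np.array(c['tvec'],float)
def proj(n,P):
    K,r,t=cal(n); return cv2.projectPoints(np.array(P,float).reshape(-1,3),r,t,K,None)[0].reshape(-1,2)
def ray(n,px,z):
    K,r,t=cal(n); Rm=cv2.Rodrigues(r)[0]; d=Rm.T@np.linalg.solve(K,[px[0],px[1],1]); c=-Rm.T@t
    return c+d*(z-c[2])/d[2]
def st():
    s=robot.read_state(); M=R.from_rotvec(s['orientation']).as_matrix()
    return s,np.array(s['tool_pos']),M
def go(P):
    s,p,M=st(); return np.round(1000*M.T@(np.array(P)-p),1)
E
python3 - <<'E'
from h import *
snap('side','s0.png');snap('top','t0.png')
s,p,M=st();print(s['t'],p,M.round(3).tolist())
for c in('side','top'):
  for q in ['case','lid_grip','hasp_tab','cell_0','cell_2','cap_1','jar_1','petri','timer']:
    print(c,q,[(np.round(d['centre'],3).tolist(),round(d['conf'],2)) for d in robot.landmark_of(c,q)])
E
```

```text
0.1 [0.2562412  0.54190391 0.17860827] [[-0.904, 0.428, -0.001], [0.428, 0.904, -0.001], [0.0, -0.002, -1.0]]
side case [([0.529, -0.001, 0.002], 0.74), ([0.595, 0.346, 0.156], 0.32)]
side lid_grip [([0.473, 0.074, 0.11], 0.63)]
side hasp_tab [([0.443, -0.015, 0.032], 0.4)]
side cell_0 [([0.541, -0.084, 0.013], 0.72), ([0.525, 0.0, 0.01], 0.66), ([0.511, 0.086, 0.014], 0.66)]
side cell_2 [([0.541, -0.084, 0.013], 0.72), ([0.525, 0.0, 0.01], 0.66), ([0.511, 0.086, 0.014], 0.66)]
side cap_1 [([0.431, 0.347, 0.158], 0.75), ([0.284, 0.367, -0.002], 0.69), ([0.46, 0.208, -0.0], 0.64), ([0.594, 0.345, 0.153], 0.48)]
side jar_1 [([0.598, 0.338, -0.0], 0.95), ([0.43, 0.344, 0.001], 0.87), ([0.48, -0.358, 0.004], 0.85), ([0.392, 0.139, -0.001], 0.4)]
side petri [([0.385, -0.166, -0.002], 0.53)]
side timer [([0.523, -0.0, 0.012], 0.7), ([0.392, 0.138, 0.001], 0.6)]
top case [([0.531, -0.0, 0.002], 0.76)]
top lid_grip [([0.474, 0.077, 0.114], 0.83)]
top hasp_tab [([0.445, -0.011, 0.031], 0.67)]
top cell_0 [([0.523, -0.004, 0.017], 0.98), ([0.508, 0.087, 0.013], 0.96), ([0.541, -0.086, 0.013], 0.74)]
top cell_2 [([0.523, -0.004, 0.017], 0.98), ([0.508, 0.087, 0.013], 0.96), ([0.541, -0.086, 0.013], 0.74)]
top cap_1 [([0.428, 0.349, 0.155], 0.86), ([0.282, 0.369, -0.001], 0.7), ([0.457, 0.211, -0.002], 0.64), ([0.597, 0.334, 0.156], 0.58), ([0.476, 0.076, 0.113], 0.2)]
top jar_1 [([0.431, 0.347, 0.002], 0.9), ([0.479, -0.359, -0.0], 0.85), ([0.597, 0.34, 0.002], 0.78)]
top petri [([0.389, -0.17, 0.003], 0.6), ([0.507, 0.086, 0.016], 0.26)]
top timer [([0.391, 0.14, 0.002], 0.48)]
```

View pics/s0.png

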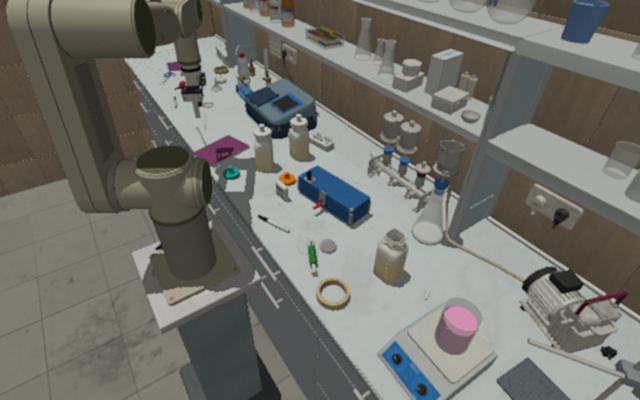

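View pics/t0.png

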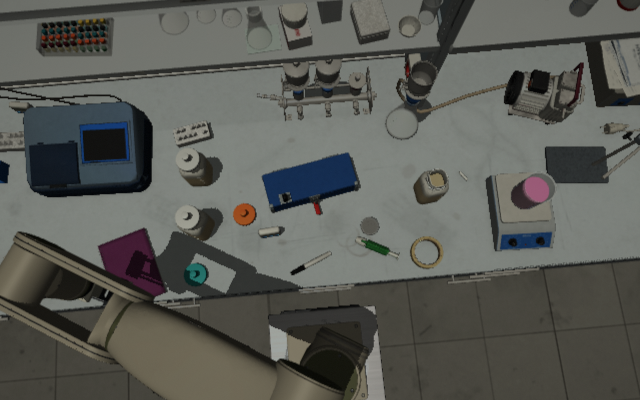

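Two capped jars stand on the left (top view at (190,222) and (192,167)). The right jar at (430,185) is open. The orange and turquoise caps lie on the bench and are look-alikes. The case is yawed about +10° with its centre near (0.529, 0).

```bash
cat >> h.py <<'E'
C=np.array([.5295,0.]); YAW=np.radians(10.2)
def w(x,y,z):  # case mm -> world m
    c,s=np.cos(YAW),np.sin(YAW); x,y=x/1000,y/1000
    return np.array([C[0]+c*x-s*y,C[1]+s*x+c*y,z/1000])
def yawto(a=None):
    s,p,M=st(); cur=np.arctan2(M[1,1],M[0,1]); a=YAW+np.pi/2 if a is None else a
    return np.round(-np.degrees((a-cur+np.pi/2)%np.pi-np.pi/2),1)
E
python3 - <<'E'
from h import *
print(yawto(),yawto(YAW+np.pi/2+np.radians(6)),go(w(-91,0,320)))
K=proj('top',[w(-86,0,32),w(-40,85,112),w(-52,-135,84),w(52,135,84)]);print(K.round())
E
```

```text
-35.5 -41.5 [-404.6 -426.5 -140.4]
[[318. 210.]
 [286. 197.]
 [359. 183.]
 [262. 174.]]
```

Emit:
play_rows:
  increments: "0 0 -50 0 -1; 0 0 -100 0 -1; 0 0 -140 -5 -1; -30 -30 -140 -10 -1; -60 -65 -140 -15 -1; -95 -100 -140 -20 -1; -130 -135 -140 -25 -1; -165 -170 -140 -30 -1; -200 -205 -140 -35 -1; -235 -240 -140 -38.5 -1; -270 -275 -140 -38.5 -1; -305 -310 -140 -38.5 -1; -340 -350 -140 -38.5 -1; -375 -390 -140 -38.5 -1; -405 -427 -140 -38.5 -1; -405 -427 -140 -38.5 -1; -405 -427 -140 -38.5 -1; -405 -427 -140 -38.5 -1; -405 -427 -140 -38.5 -1; -405 -427 -140 -38.5 -1"
  force: 15

```text
t: 3.0
tool_pos: [0.44, -0.0154, 0.3198]
orientation: [-0.365, 3.12, 0.0]
force: [0.6, 0.1, 0.9]
opening: 0.0933
gripper_force: 0.0
```

Run:
```python
from h import *
snap('side','s1.png')
for q in ['case','hasp_tab','lid_grip','jar_1']:
    print(q,[(np.round(d['centre'],3).tolist(),round(d['conf'],2)) for d in robot.landmark_of('side',q)])
s,p,M=st();print(s['t'],p,yawto(),go(w(-91,0,15)),s['q'])
```

```text
case [([0.53, -0.002, 0.002], 0.78)]
hasp_tab [([0.441, -0.009, 0.034], 0.45)]
lid_grip [([0.476, 0.074, 0.111], 0.91)]
jar_1 [([0.476, -0.362, 0.001], 0.92), ([0.601, 0.337, 0.0], 0.73), ([0.429, 0.345, 0.001], 0.66)]
3.25 [ 0.44004515 -0.01626951  0.31957736] 3.0 [1.000e-01 2.000e-01 3.046e+02] [-1.53494608e-01 -3.17994429e-01  1.65652139e+00  3.49067651e-06
  1.80296060e+00 -1.95543133e+00]
```

Emit:
play_rows:
  increments: "0 0 50 0 -1; 0 0 100 0 -1; 0 0 150 0 -1; 0 0 200 0 -1; 0 0 225 0 -1; 0 0 245 0 -1; 0 0 260 0 -1; 0 0 275 0 -1; 0 0 290 0 -1; 0 0 300 0 -1; 0 0 303 0 -1; 0 0 303 0 -1; 0 0 303 0 -1"

```text
t: 4.55
tool_pos: [0.4407, -0.0168, 0.0173]
orientation: [-0.361, 3.12, -0.0]
force: [-0.4, 0.1, -0.7]
opening: 0.093
gripper_force: 0.0
```

Emit:
play_rows:
  increments: "0 0 0 0 1; 0 0 0 0 1; 0 0 0 0 1; 0 0 0 0 1; 0 0 0 0 1; 0 0 0 0 1; 0 0 0 0 1; 0 0 0 0 1; 0 0 0 0 1; 0 0 0 0 1; 0 0 0 0 1; 0 0 0 0 1"

```text
t: 5.75
tool_pos: [0.4401, -0.0168, 0.0166]
orientation: [-0.361, 3.121, -0.0]
force: [-0.2, -0.3, -0.5]
opening: 0.0025
gripper_force: 0.0
```

Run:
```python
from h import *
im=snap('side','s2.png'); cv2.imwrite('pics/s2c.png',cv2.resize(im[140:260,240:420],None,fx=4,fy=4,interpolation=3))
s,p,M=st();print(p,s['force'],s['opening'],s['gripper_force'])
# tool increments along arc
g=p+np.array([0,0,.019]); c,sn=np.cos(YAW),np.sin(YAW)
d=g[:2]-C; gc=1000*np.array([c*d[0]+sn*d[1],-sn*d[0]+c*d[1]]);print('grasp in case',gc,g[2])
rx,rz=gc[0]+56,32-78
for th in np.arange(.2,2.51,.15):
    # rotate so (0,-1)->(-sin,-cos)
    x=rx*np.cos(th)+rz*np.sin(th); z=-rx*np.sin(th)+rz*np.cos(th)
    dc=np.array([c*(x-rx),sn*(x-rx),z-rz]); print(round(th,2),(M.T@dc).round(1))
```

```text
[ 0.44004787 -0.01675211  0.01652393] [-0.49944027  0.47481654 -0.96261991] 0.0014058481662762314 0.0
grasp in case [-91.00493768  -0.64674966] 0.03552392941615802
0.2 [ 8.4  0.4 -7.9]
0.35 [ 13.6   0.7 -14.8]
0.5 [ 17.7   0.9 -22.4]
0.65 [ 20.7   1.1 -30.6]
0.8 [ 22.4   1.2 -39.1]
0.95 [ 22.7   1.2 -47.7]
1.1 [ 21.8   1.1 -56.3]
1.25 [ 19.7   1.  -64.7]
1.4 [ 16.3   0.8 -72.7]
1.55 [ 11.7   0.6 -80. ]
1.7 [  6.1   0.3 -86.6]
1.85 [ -0.4  -0.  -92.3]
2.0 [ -7.7  -0.4 -97. ]
2.15 [ -15.6   -0.8 -100.5]
2.3 [ -24.    -1.3 -102.8]
2.45 [ -32.6   -1.7 -103.8]
```

View pics/s2c.png

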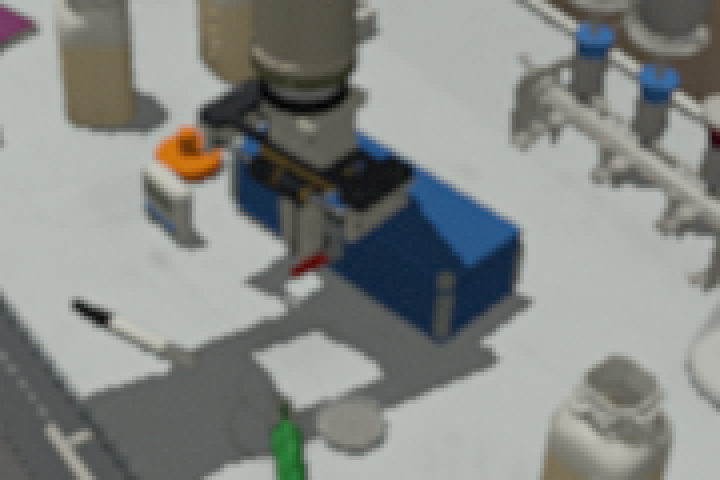

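The fingers shut without the tab. In the crop the red tab is at (293-328, 253-275), just below and in front of the fingertips. I'll compare projections.

Run:
```python
from h import *
P=[w(-58,0,32),w(-98,0,32),w(-86,0,32)]; s,p,M=st(); P.append(p)
print(((proj('side',P)-[240,140])*4).round())
im=robot.read_camera('side')
b,g,r=[im[...,i].astype(int) for i in range(3)]
for n in('side','top'):
  im=robot.read_camera(n);b,g,r=[im[...,i].astype(int) for i in range(3)]
  m=(r>100)&(g<60)&(b<60);v,u=np.nonzero(m)
  k=(abs(u-318)<25)&(abs(v-208)<25);print(n,sorted(zip(u[k],v[k])))
print(proj('top',P))
for q in['hasp_tab']:print(robot.landmark_of('side',q),robot.landmark_of('top',q))
```

```text
[[324. 257.]
 [293. 277.]
 [302. 271.]
 [298. 287.]]
side []
top []
[[315.69013374 200.84116995]
 [319.18086938 213.26237726]
 [318.12956595 209.52148731]
 [318.76492005 212.03389339]]
[{'centre': [0.4422, -0.0143, 0.0337], 'conf': 0.63}] []
```

Run:
```python
from h import *
a=robot.read_camera('side'); b=robot.read_camera('top')
a=cv2.resize(a[175:225,290:350],(600,500),interpolation=0); b=cv2.resize(b[150:230,270:350],(500,500),interpolation=0)[:, :200*1+300]
cv2.imwrite('pics/c3.png',cv2.resize(np.hstack([a,b]),(800,364)))
for n in('side','top'):
  K,r,t=cal(n);print(n,(-cv2.Rodrigues(r)[0].T@t).round(2))
```

```text
side [-0.11 -0.82  0.9 ]
top [0.13 0.01 1.54]
```

View pics/c3.png

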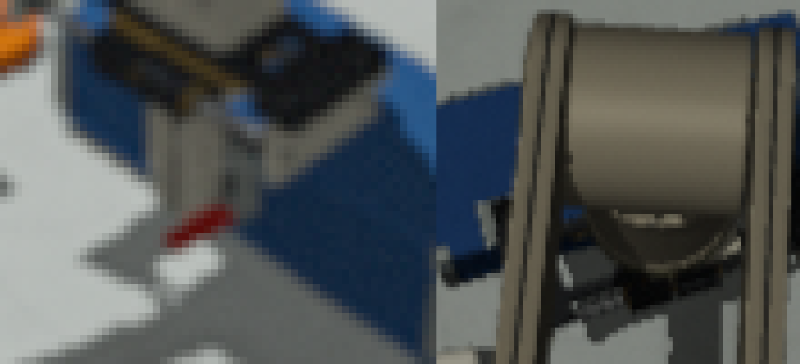

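Run:
```python
from h import *
s,p,M=st()
T=lambda q:((q-[290,175])*7.27).round()
for dz in(0,.01,.02,.03,.04): print(dz,T(proj('side',[p+[0,0,dz]])))
a=cv2.imread('pics/s1.png'); p1=np.array([.44,-.0163,.3196]); ya=M[:,1]
print(proj('side',[p1,p1+ya*.046,p1-ya*.046]))
q=proj('side',[p1])[0].astype(int); print(q)
cv2.imwrite('pics/c4.png',cv2.resize(a[q[1]-40:q[1]+30,q[0]-50:q[0]+50],None,fx=8,fy=8,interpolation=0))
```

```text
0 [[179. 267.]]
0.01 [[179. 252.]]
0.02 [[180. 237.]]
0.03 [[180. 221.]]
0.04 [[180. 206.]]
[[315.881      138.44199377]
 [305.12501109 133.13436773]
 [327.10149824 143.97883554]]
[315 138]
```

View pics/c4.png

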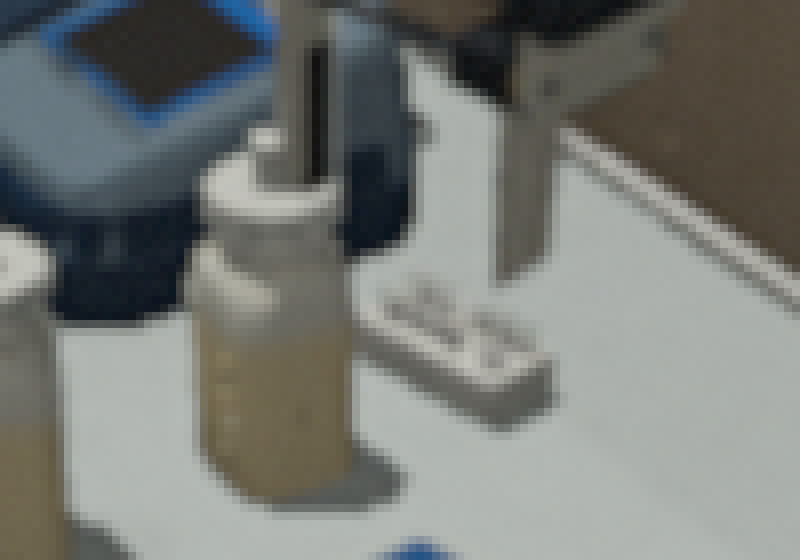

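The fingertips appear about 11 px higher in the side picture than the reported TCP projects (c4: tips near (315,185) and (525,280), TCP expected at (407,323)). So the real tips seem well above the reported pose. I'll probe a free spot on the bench to measure the offset.

Emit:
play_rows:
  increments: "0 0 -40 0 1; 0 -30 -40 0 1; 20 -60 -40 0 1; 20 -60 -20 0 1; 20 -60 -5 0 1; 20 -60 0 0 1; 20 -60 0 0 1; 20 -60 0 0 1; 20 -60 0 0 1"

```text
t: 7.05
tool_pos: [0.4351, -0.0797, 0.0175]
orientation: [-0.361, 3.119, -0.001]
force: [-0.4, -1.0, -0.3]
opening: 0.0004
gripper_force: 0.0
```

Emit:
play_rows:
  increments: "0 0 3 0 1; 0 0 6 0 1; 0 0 8 0 1; 0 0 8 0 1"

```text
t: 7.45
tool_pos: [0.4339, -0.0796, 0.0081]
orientation: [0.361, -3.12, -0.001]
force: [-0.6, -0.5, -0.4]
opening: 0.0008
gripper_force: 0.0
```

Run:
```python
from h import *
s,p,M=st();print(p,s['force'],s['opening'],s['q']); a=robot.read_camera('side'); q=proj('side',[p])[0];print(q); q=q.astype(int)
cv2.imwrite('pics/c5.png',cv2.resize(a[q[1]-40:q[1]+30,q[0]-50:q[0]+50],None,fx=8,fy=8,interpolation=0))
```

```text
[ 0.43388656 -0.07957281  0.008068  ] [-0.5945196  -0.54383457 -0.39791887] 0.00081503529992929 [-2.97722016e-01 -1.48730489e-01  2.09145400e+00  1.41567490e-05
  1.19969042e+00 -2.09874563e+00]
[323.14891279 224.34235722]
```

View pics/c5.png

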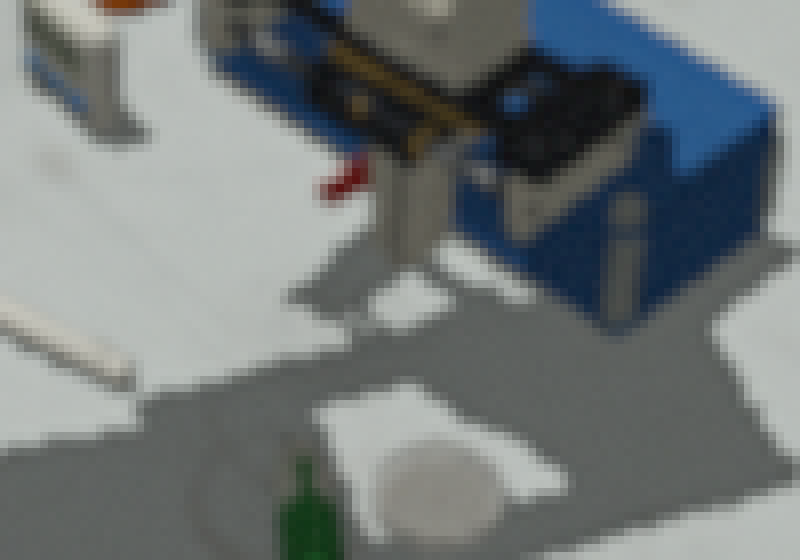

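Emit:
play_rows:
  increments: "0 0 3 0 1; 0 0 6 0 1; 0 0 8 0 1; 0 0 8 0 1"

```text
t: 7.9
tool_pos: [0.4339, -0.0796, 0.0]
orientation: [0.361, -3.12, -0.0]
force: [0.4, 0.5, 0.7]
opening: 0.0004
gripper_force: 0.0
```

Emit:
play_rows:
  increments: "0 0 3 0 1; 0 0 5 0 1; 0 0 5 0 1"

```text
t: 8.2
tool_pos: [0.4339, -0.0797, -0.0049]
orientation: [0.361, -3.12, -0.0]
force: [-0.0, -0.8, 0.2]
opening: 0.0004
gripper_force: 0.0
```

Emit:
play_rows:
  increments: "0 0 3 0 1; 0 0 6 0 1; 0 0 6 0 1"

```text
t: 8.5
tool_pos: [0.4338, -0.0796, -0.011]
orientation: [0.361, -3.12, -0.001]
force: [-0.1, 0.3, 0.3]
opening: 0.0002
gripper_force: 0.0
```

Emit:
play_rows:
  increments: "0 0 3 0 1; 0 0 6 0 1; 0 0 6 0 1"

```text
t: 8.8
tool_pos: [0.4338, -0.0796, -0.017]
orientation: [0.361, -3.12, -0.001]
force: [0.0, 0.6, -0.1]
opening: 0.0006
gripper_force: 0.0
```

Emit:
play_rows:
  increments: "0 0 3 0 1; 0 0 5 0 1; 0 0 5 0 1"

```text
t: 9.1
tool_pos: [0.434, -0.0797, -0.0219]
orientation: [0.361, -3.12, -0.0]
force: [-0.1, -0.9, 0.1]
opening: 0.0005
gripper_force: 0.0
```

Emit:
play_rows:
  increments: "0 0 2 0 1; 0 0 4 0 1; 0 0 4 0 1"

```text
t: 9.4
tool_pos: [0.434, -0.0797, -0.0258]
orientation: [0.361, -3.12, -0.0]
force: [-0.2, -0.1, 0.2]
opening: 0.0002
gripper_force: 0.0
```

Emit:
play_rows:
  increments: "0 0 2 0 1; 0 0 4 0 1; 0 0 4 0 1"

```text
t: 9.7
tool_pos: [0.434, -0.0797, -0.0298]
orientation: [0.361, -3.12, -0.0]
force: [-0.0, -0.1, -0.4]
opening: 0.0004
gripper_force: 0.0
```

Run:
```python
from h import *
s,p,M=st(); a=robot.read_camera('side'); q=proj('side',[p])[0];print(q); q=q.astype(int)
c=cv2.resize(a[q[1]-50:q[1]+20,q[0]-40:q[0]+40],None,fx=8,fy=8,interpolation=0)
b=robot.read_camera('top'); qt=proj('top',[p])[0];print(qt);qt=qt.astype(int)
d=cv2.resize(b[qt[1]-40:qt[1]+30,qt[0]-40:qt[0]+40],None,fx=8,fy=8,interpolation=0)
cv2.imwrite('pics/c6.png',cv2.resize(np.hstack([c,d]),(800,350)))
```

```text
[322.88087886 232.04153853]
[338.79882839 215.05569784]
```

View pics/c6.png

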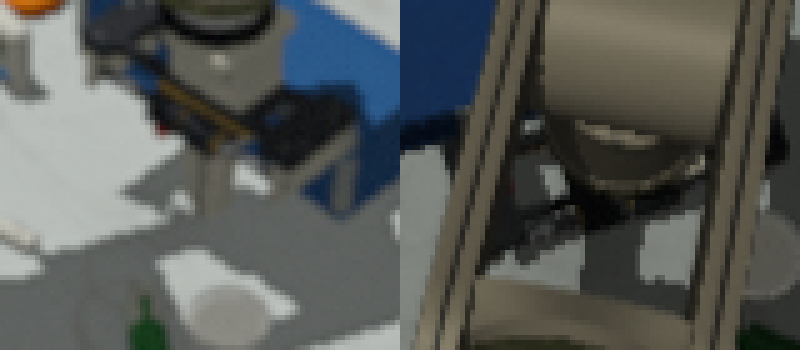

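Emit:
play_rows:
  increments: "0 0 1 0 1; 0 0 2 0 1; 0 0 2 0 1"

```text
t: 10.1
tool_pos: [0.4342, -0.0797, -0.0316]
orientation: [0.361, -3.121, -0.0]
force: [0.8, -0.5, 0.3]
opening: 0.0007
gripper_force: 0.0
```

Emit:
play_rows:
  increments: "0 0 1 0 1; 0 0 2 0 1; 0 0 2 0 1"

```text
t: 10.4
tool_pos: [0.4341, -0.0797, -0.0336]
orientation: [0.361, -3.121, -0.0]
force: [-0.3, 0.2, -0.1]
opening: 0.0007
gripper_force: 0.0
```

Emit:
play_rows:
  increments: "0 0 1 0 1; 0 0 2 0 1; 0 0 2 0 1"

```text
t: 10.7
tool_pos: [0.4342, -0.0797, -0.0356]
orientation: [0.361, -3.121, -0.0]
force: [0.0, -0.1, 0.8]
opening: 0.0003
gripper_force: 0.0
```

Emit:
play_rows:
  increments: "0 0 1 0 1; 0 0 2 0 1; 0 0 2 0 1"

```text
t: 11.0
tool_pos: [0.4342, -0.0797, -0.0376]
orientation: [0.361, -3.121, -0.0]
force: [-0.0, 0.0, 0.6]
opening: 0.0005
gripper_force: 0.0
```

Emit:
play_rows:
  increments: "0 0 1 0 1; 0 0 2 0 1; 0 0 2 0 1"

```text
t: 11.3
tool_pos: [0.4344, -0.0798, -0.0388]
orientation: [0.361, -3.121, -0.0]
force: [-3.4, 1.1, 9.0]
opening: 0.0005
gripper_force: 4.5
```

Emit:
play_rows:
  increments: "0 0 1 0 1; 0 0 2 0 1; 0 0 2 0 1"

```text
t: 11.6
tool_pos: [0.4345, -0.0798, -0.039]
orientation: [0.361, -3.12, -0.0]
force: [-15.0, 4.6, 34.5]
opening: 0.0002
gripper_force: 17.5
```

Emit:
play_rows:
  increments: "0 0 -2 0 1; 0 0 -4 0 1; 0 0 -4 0 1"

```text
t: 11.9
tool_pos: [0.4345, -0.0798, -0.0373]
orientation: [-0.361, 3.12, -0.0]
force: [0.2, -0.1, -0.1]
opening: 0.0004
gripper_force: 0.0
```

Run:
```python
from h import *
s,p,M=st();print(p,s['force'],s['q'])
print('c6',ray('side',(324,225),.0087)-[.434,-.0797,-.0298])
print('c5',ray('side',(324.2,216.75),.0466)-[.4339,-.0796,.0081])
print('c4 mid',[ray('side',(317.5,127.2),.3196+k)-[.44,-.0163,.3196] for k in(.03,.0385,.05)])
```

```text
[ 0.43449727 -0.07979285 -0.03731511] [ 0.15917545 -0.12387082 -0.09888772] [-2.97804925e-01 -7.03036222e-02  2.11432251e+00  2.87454247e-05
  1.09708495e+00 -2.09877135e+00]
c6 [ 0.00010865 -0.00469408  0.0385    ]
c5 [ 0.00056128 -0.00350819  0.0385    ]
c4 mid [array([0.01284202, 0.01103853, 0.03      ]), array([ 0.00410299, -0.00152786,  0.0385    ]), array([-0.00772041, -0.01852945,  0.05      ])]
```

```bash
cat >> h.py <<'E'
OFF=np.array([0,-.002,.038])
def st():
    s=robot.read_state(); M=R.from_rotvec(s['orientation']).as_matrix()
    return s,np.array(s['tool_pos'])+OFF,M
E
python3 - <<'E'
from h import *
print(go(w(-91,0,15)),yawto())
E
```

```text
[-20.3  62.7 -14.3] 3.0
```

Emit:
play_rows:
  increments: "0 0 -40 0 1; 0 0 -80 0 1; 0 0 -110 0 -1; -20 40 -120 0 -1; -20 62 -120 0 -1; -20 62 -120 0 -1; -20 62 -120 0 -1; -20 62 -120 0 -1; -20 62 -120 0 -1; -20 62 -90 0 -1; -20 62 -60 0 -1; -20 62 -40 0 -1; -20 62 -25 0 -1; -20 62 -16 0 -1; -20 62 -15 0 -1; -20 62 -15 0 -1"

```text
t: 13.5
tool_pos: [0.4398, -0.0151, -0.0222]
orientation: [0.36, -3.121, 0.0]
force: [-0.9, 0.2, 0.3]
opening: 0.093
gripper_force: 0.0
```

Emit:
play_rows:
  increments: "0 0 0 0 1; 0 0 0 0 1; 0 0 0 0 1; 0 0 0 0 1; 0 0 0 0 1; 0 0 0 0 1; 0 0 0 0 1; 0 0 0 0 1; 0 0 0 0 1; 0 0 0 0 1; 0 0 0 0 1; 0 0 0 0 1"

```text
t: 14.7
tool_pos: [0.4396, -0.015, -0.0225]
orientation: [-0.36, 3.121, -0.001]
force: [0.0, -1.7, -0.4]
opening: 0.0141
gripper_force: 15.0
```

Emit:
play_rows:
  increments: "4 0 -4 0 1; 8.5 0.5 -8 0 1; 13.5 0.5 -15 0 1; 17.5 1 -22.5 0 1; 20.5 1 -30.5 0 1; 22.5 1 -39 0 1; 22.5 1 -47.5 0 1; 22 1 -56 0 1; 19.5 1 -64.5 0 1; 16.5 1 -72.5 0 1; 11.5 0.5 -80 0 1; 6 0.5 -86.5 0 1; 0 0 -92.5 0 1; -7.5 -0.5 -97 0 1; -15.5 -1 -100.5 0 1; -24 -1 -103 0 1; -32 -1.5 -104 0 1; -32 -1.5 -104 0 1; -32 -1.5 -104 0 1"

```text
t: 16.6
tool_pos: [0.4719, -0.0089, 0.0824]
orientation: [-0.361, 3.119, -0.0]
force: [0.9, -3.2, 5.0]
opening: 0.0142
gripper_force: 15.0
```

Run:
```python
from h import *
a=snap('side','s7.png')
cv2.imwrite('pics/c7.png',cv2.resize(a[140:230,270:390],None,fx=6,fy=6,interpolation=0))
print(robot.landmark_of('side','hasp_tab'))
s,p,M=st();print(p)
```

```text
[{'centre': [0.4641, -0.0085, 0.1344], 'conf': 0.46}]
[ 0.47168493 -0.01095815  0.12032799]
```

View pics/c7.png

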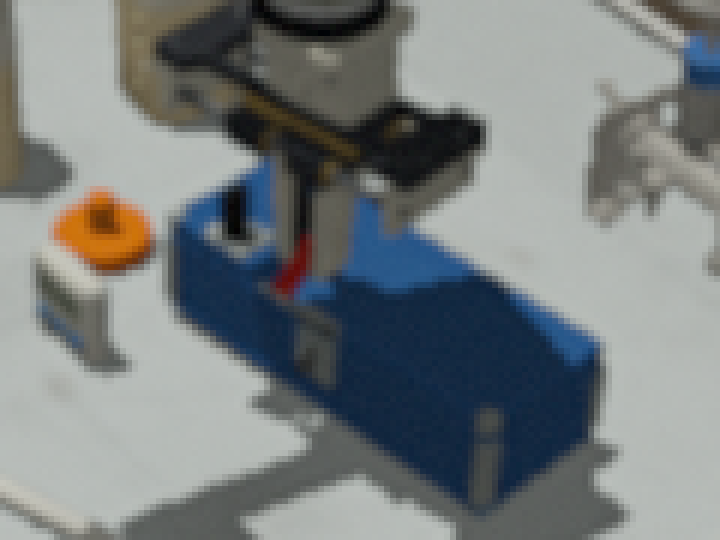

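The hasp is flipped up: the red tab is at (295,260) in the crop, above the lid edge. Next I release it and go to the lid post.

Emit:
play_rows:
  increments: "0 0 0 0 -1; 0 0 0 0 -1; 0 0 0 0 -1; 0 0 0 0 -1; 0 0 0 0 -1; 0 0 -10 0 -1; 0 0 -40 0 -1; 0 0 -80 0 -1; 0 0 -80 0 -1; 0 0 -80 0 -1; 0 0 -80 0 -1"

```text
t: 17.8
tool_pos: [0.4706, -0.0089, 0.1609]
orientation: [0.361, -3.12, -0.0]
force: [-0.6, -0.5, -0.1]
opening: 0.0921
gripper_force: 0.0
```

Run:
```python
from h import *
for c in('side','top'):
  for q in ['hasp_tab','lid_grip']: print(c,q,[(np.round(d['centre'],4).tolist(),round(d['conf'],2)) for d in robot.landmark_of(c,q)])
print(w(-40,85,112),go(w(-40,85,93)),yawto())
```

```text
side hasp_tab [([0.4641, -0.0085, 0.1344], 0.46)]
side lid_grip [([0.4753, 0.078, 0.1079], 0.65)]
top hasp_tab [([0.5952, 0.3339, 0.1555], 0.5)]
top lid_grip [([0.4742, 0.078, 0.1133], 0.95)]
[0.47507997 0.07657324 0.112     ] [-24.8  84.  105.4] 3.0
```

Emit:
play_rows:
  increments: "-10 40 0 3 -1; -25 84 0 3 -1; -25 84 0 3 -1; -25 84 0 3 -1; -25 84 40 3 -1; -25 84 70 3 -1; -25 84 90 3 -1; -25 84 100 3 -1; -25 84 105 3 -1; -25 84 105 3 -1; -25 84 105 3 -1"

```text
t: 19.1
tool_pos: [0.4773, 0.0782, 0.0578]
orientation: [-0.278, 3.127, -0.0]
force: [0.1, 0.8, -0.1]
opening: 0.0931
gripper_force: 0.0
```

Emit:
play_rows:
  increments: "0 0 0 0 1; 0 0 0 0 1; 0 0 0 0 1; 0 0 0 0 1; 0 0 0 0 1; 0 0 0 0 1; 0 0 0 0 1; 0 0 0 0 1; 0 0 0 0 1; 0 0 0 0 1; 0 0 0 0 1; 0 0 0 0 1"
  force: 25

```text
t: 20.3
tool_pos: [0.4763, 0.0781, 0.0565]
orientation: [-0.279, 3.129, -0.001]
force: [-0.1, -2.9, -0.2]
opening: 0.0138
gripper_force: 25.0
```

```bash
cat > arc.py <<'E'
from h import *
import sys
# lid arc from phi0 to phi1, tool increments
def arc(f0,f1,n):
    s,p,M=st(); c,sn=np.cos(YAW),np.sin(YAW)
    P=lambda f:np.array([-92*np.cos(f)+42*np.sin(f),92*np.sin(f)+42*np.cos(f)])
    for f in np.linspace(f0,f1,n+1)[1:]:
        d=P(f)-P(f0); print(round(f,2),(M.T@np.array([c*d[0],sn*d[0],d[1]])).round(1))
E
python3 - <<'E'
from arc import *
s,p,M=st();print(p,s['opening'],s['force'],yawto(),M.round(3)); arc(0,1.88,18)
E
```

```text
[0.47633742 0.07611336 0.09449562] 0.013842918304071587 [-0.13868171 -2.85625361 -0.21169647] -0.0 [[-0.984 -0.177  0.   ]
 [-0.177  0.984 -0.001]
 [ 0.    -0.001 -1.   ]]
0.1 [-4.9 -0.  -9.4]
0.21 [-10.7  -0.  -18.2]
0.31 [-17.4  -0.  -26.3]
0.42 [-25.   -0.  -33.7]
0.52 [-33.2  -0.  -40.3]
0.63 [-42.1  -0.  -46. ]
0.73 [-51.6  -0.  -50.7]
0.84 [-61.4  -0.  -54.4]
0.94 [-71.7  -0.  -57.1]
1.04 [-82.1  -0.  -58.7]
1.15 [-92.6  -0.  -59.1]
1.25 [-103.2   -0.   -58.5]
1.36 [-113.6   -0.   -56.8]
1.46 [-123.8   -0.   -54. ]
1.57 [-133.6    0.   -50.2]
1.67 [-143.     0.   -45.3]
1.78 [-151.8    0.   -39.5]
1.88 [-160.     0.   -32.9]
```

Emit:
play_rows:
  increments: "-5 0 -9.5 0 1; -10.5 0 -18 0 1; -17.5 0 -26.5 0 1; -25 0 -33.5 0 1; -33 0 -40.5 0 1; -42 0 -46 0 1; -51.5 0 -50.5 0 1; -61.5 0 -54.5 0 1; -71.5 0 -57 0 1; -82 0 -58.5 0 1; -92.5 0 -59 0 1"

```text
t: 21.4
tool_pos: [0.5661, 0.0946, 0.1154]
orientation: [0.278, -3.125, 0.001]
force: [-8.6, -4.4, -0.3]
opening: 0.0133
gripper_force: 25.0
```

Emit:
play_rows:
  increments: "-10.5 0 0.5 0 1; -21 0 2.5 0 1; -31 0 5 0 1; -41 0 9 0 1; -50.5 0 14 0 1; -59 0 19.5 0 1; -67.5 0 26 0 1; -67.5 0 26 0 1; -67.5 0 26 0 1"

```text
t: 22.3
tool_pos: [0.6374, 0.1076, 0.0923]
orientation: [-0.278, 3.122, 0.001]
force: [7.0, -0.5, 2.0]
opening: 0.0099
gripper_force: 40.4
```

Run:
```python
from h import *
a=snap('side','s8.png')
cv2.imwrite('pics/c8.png',cv2.resize(a[120:230,260:400],None,fx=5,fy=5,interpolation=0))
s,p,M=st();print(p,s['opening'],s['force'])
for q in ['hasp_tab','lid_grip','cell_0']: print(q,[(np.round(d['centre'],3).tolist(),round(d['conf'],2)) for d in robot.landmark_of('side',q)])
```

```text
[0.63734316 0.1056491  0.13036544] 0.009514187194744544 [7.10895162 1.20701794 2.42494893]
hasp_tab [([0.654, 0.024, 0.183], 0.65)]
lid_grip [([0.618, 0.101, 0.156], 0.95)]
cell_0 [([0.515, 0.086, 0.012], 0.75), ([0.543, -0.084, 0.015], 0.67), ([0.654, 0.023, 0.181], 0.42)]
```

View pics/c8.png

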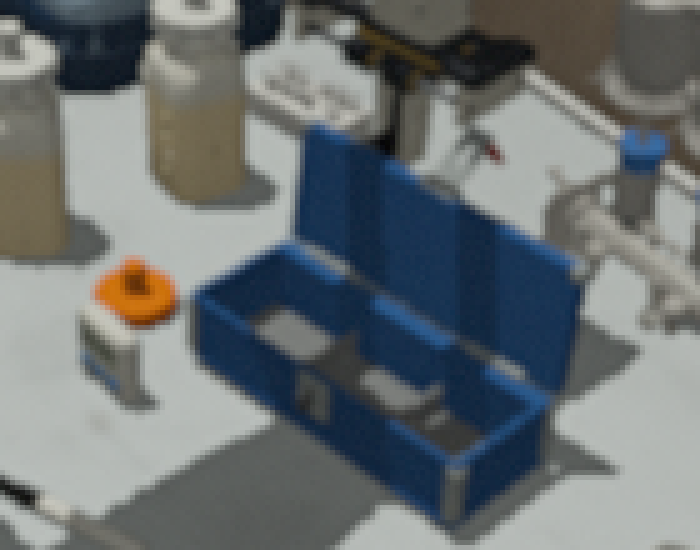

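The lid stands open at about 1.7 rad, and the three compartments are empty. The fingers slid toward the post's end, so I regrip and lean it further back.

Emit:
play_rows:
  increments: "0 0 0 0 -1; 0 0 0 0 -1; 0 0 0 0 -1; 0 0 0 0 -1; 10 0 -7 0 -1; 18 0 -7 0 -1; 18 0 -7 0 -1; 18 0 -7 0 -1; 18 0 -7 0 1; 18 0 -7 0 1; 18 0 -7 0 1; 18 0 -7 0 1; 18 0 -7 0 1; 18 0 -7 0 1; 18 0 -7 0 1; 18 0 -7 0 1; 18 0 -7 0 1; 18 0 -7 0 1; 18 0 -7 0 1; 18 0 -7 0 1"
  force: 45

```text
t: 24.5
tool_pos: [0.6161, 0.1037, 0.0966]
orientation: [-0.279, 3.129, 0.0]
force: [-0.0, 1.0, -0.3]
opening: 0.0135
gripper_force: 45.0
```

Emit:
play_rows:
  increments: "-2.5 0 1.5 0 1; -5 0 3.5 0 1; -7.5 0 5 0 1; -10 0 7 0 1; -12 0 9 0 1; -14 0 11 0 1; -14 0 11 0 1; -14 0 11 0 1"

```text
t: 25.3
tool_pos: [0.6307, 0.1064, 0.0868]
orientation: [-0.279, 3.127, 0.0]
force: [-1.4, 1.6, 6.7]
opening: 0.0139
gripper_force: 45.0
```

Run:
```python
from h import *
s,p,M=st();print(p,s['opening'],s['force'])
for q in ['hasp_tab','lid_grip']: print(q,[(np.round(d['centre'],4).tolist(),round(d['conf'],2)) for c in('side',) for _ in [robot.read_camera(c)] for d in robot.landmark_of(c,q)])
```

```text
[0.63067773 0.10435199 0.12484153] 0.013907463048243562 [-1.36576644  1.60870851  6.70195763]
hasp_tab [([0.6704, 0.029, 0.1659], 0.43)]
lid_grip [([0.6315, 0.1054, 0.1457], 0.77)]
```

Emit:
play_rows:
  increments: "0 0 0 0 0.2; 0 0 0 0 0.2; 0 0 0 0 0.2; 0 0 0 0 0.2; -3 0 -15 0 0.2; -5 0 -50 0 0.2; -5 0 -100 0 0.2; -5 0 -150 0 0.2; -5 0 -180 0 0.2; -5 0 -180 0 0.2; -5 0 -180 0 0.2"
  force: 10

```text
t: 26.6
tool_pos: [0.6356, 0.1071, 0.2676]
orientation: [-0.279, 3.126, -0.0]
force: [0.5, -0.1, -0.3]
opening: 0.0371
gripper_force: 0.0
```

Run:
```python
from h import *
for c in('side','top'):
  robot.read_camera(c)
  for q in ['lid_grip','cap_1','jar_1','hasp_tab','cell_0']: print(c,q,[(np.round(d['centre'],4).tolist(),round(d['conf'],2)) for d in robot.landmark_of(c,q)])
s,p,M=st();print(p,s['q'],s['opening'])
print(go([.430,.348,.26]),go([.596,.340,.26]))
```

```text
side lid_grip [([0.6294, 0.109, 0.1455], 0.58), ([0.3921, 0.1391, -0.0017], 0.44)]
side cap_1 [([0.5951, 0.3473, 0.1541], 0.74), ([0.4583, 0.2086, -0.0003], 0.74), ([0.4311, 0.3476, 0.1591], 0.62), ([0.2853, 0.3683, -0.001], 0.56)]
side jar_1 [([0.4759, -0.3605, -0.0011], 0.89), ([0.4308, 0.3464, 0.0006], 0.8), ([0.6032, 0.3372, 0.0006], 0.63)]
side hasp_tab [([0.6697, 0.0314, 0.1652], 0.58)]
side cell_0 [([0.5271, -0.0004, 0.0117], 0.86), ([0.5422, -0.0831, 0.0145], 0.77), ([0.5131, 0.0854, 0.0142], 0.63)]
top lid_grip []
top cap_1 [([0.5959, 0.3376, 0.1534], 0.98), ([0.2825, 0.3667, -0.0011], 0.69), ([0.4285, 0.3501, 0.1522], 0.64)]
top jar_1 [([0.4824, -0.3581, 0.0057], 0.85), ([0.4288, 0.3419, 0.0015], 0.79), ([0.5921, 0.3435, 0.002], 0.79)]
top hasp_tab [([0.6699, 0.0271, 0.1688], 0.66)]
top cell_0 [([0.5236, -0.002, 0.0171], 0.65), ([0.5391, -0.0852, 0.0108], 0.62), ([0.3878, -0.1679, 0.0025], 0.32)]
[0.63469739 0.10496632 0.30337372] [ 8.73311743e-02  2.32149817e-01  1.21947187e+00  5.74357392e-07
  1.69023330e+00 -1.66125356e+00] 0.03726809845521155
[158.5 275.4  43.4] [ -3.5 238.2  43.4]
```

Emit:
play_rows:
  increments: "0 40 0 0 -0.3; 0 85 0 0 -0.3; 0 130 0 0 -0.3; -2 175 0 0 -0.3; -3 215 0 0 -0.3; -3 238 0 0 -0.3; -3 238 0 0 -0.3; -3 238 0 0 -0.3; -3 238 40 0 -0.3; -3 238 40 0 -0.3; -3 238 40 0 -0.3; -3 238 40 0 -0.3"

```text
t: 28.4
tool_pos: [0.5965, 0.3412, 0.2276]
orientation: [-0.277, 3.128, 0.001]
force: [0.2, -0.3, 0.2]
opening: 0.0603
gripper_force: 0.0
```

Run:
```python
from h import *
a=snap('side','s9.png')
s,p,M=st();print(p,proj('side',[p]))
for q in ['cap_1']: print([(np.round(d['centre'],4).tolist(),round(d['conf'],2)) for d in robot.landmark_of('side',q)])
print(go([.5955,.3425,.178]))
cv2.imwrite('pics/c9.png',cv2.resize(a[70:190,230:350],None,fx=5,fy=5,interpolation=0))
```

```text
[0.59673288 0.33948872 0.26600601] [[298.29034619 100.20660195]]
[([0.2848, 0.3692, -0.0008], 0.77), ([0.5964, 0.3429, 0.1548], 0.72), ([0.4566, 0.2102, -0.0014], 0.72), ([0.4292, 0.3462, 0.1561], 0.64)]
[ 1.   2.9 88. ]
```

View pics/c9.png

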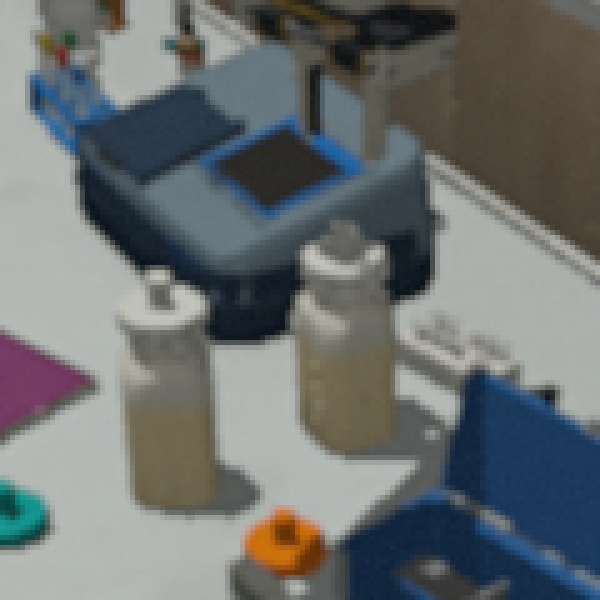

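The fingertips' midpoint at (341,145) in the crop matches the corrected TCP, and it is above the far jar's knob at (345,235).

Emit:
play_rows:
  increments: "1 3 30 0 -0.3; 1 3 55 0 -0.3; 1 3 75 0 -0.3; 1 3 84 0 -0.3; 1 3 88 0 -0.3; 1 3 88 0 -0.3; 1 3 88 0 1; 1 3 88 0 1; 1 3 88 0 1; 1 3 88 0 1; 1 3 88 0 1; 1 3 88 0 1; 1 3 88 0 1; 1 3 88 0 1; 1 3 88 0 1; 1 3 88 0 1"
  force: 15

```text
t: 30.1
tool_pos: [0.5942, 0.3445, 0.1377]
orientation: [-0.279, 3.129, -0.0]
force: [-1.1, -1.2, 1.4]
opening: 0.0195
gripper_force: 15.0
```

Emit:
play_rows:
  increments: "0 0 -5 0 1; 0 0 -10 0 1; 0 0 -20 0 1; 0 0 -35 0 1; 0 0 -60 0 1; 0 0 -90 0 1; 0 0 -110 0 1; 0 0 -110 0 1; 0 0 -110 0 1"

```text
t: 31.0
tool_pos: [0.5945, 0.3449, 0.2484]
orientation: [-0.279, 3.127, 0.001]
force: [0.2, -0.2, -0.6]
opening: 0.0198
gripper_force: 15.0
```

Run:
```python
from h import *
a=snap('side','s10.png')
s,p,M=st();print(p,s['opening'],s['force'])
for q in ['cap_1']: print([(np.round(d['centre'],4).tolist(),round(d['conf'],2)) for d in robot.landmark_of('side',q)])
print(go(w(-5,88,180)),go(w(-5,0,180)),go(w(-5,-88,180)))
```

```text
[0.59382471 0.34251068 0.28474694] 0.020047994442164912 [-0.12327287  0.25788537 -0.59469092]
[([0.4606, 0.2111, 0.002], 0.75), ([0.284, 0.3639, 0.0002], 0.67), ([0.5964, 0.3508, 0.2664], 0.58), ([0.4304, 0.3453, 0.1604], 0.5)]
[ 128.3 -237.5  104.3] [ 128.3 -325.5  104.3] [ 128.3 -413.5  104.4]
```

Emit:
play_rows:
  increments: "15 -25 0 0 1; 35 -60 0 0 1; 55 -100 0 0 1; 75 -140 0 0 1; 95 -175 0 0 1; 115 -210 0 0 1; 128 -232 0 0 1; 128 -237.5 0 0 1; 128 -237.5 0 0 1; 128 -237.5 0 0 1; 128 -237.5 0 0 1; 128 -237.5 30 0 1; 128 -237.5 70 0 1; 128 -237.5 110 0 1; 128 -237.5 130 0 1; 128 -237.5 150 0 1; 128 -237.5 150 0 1; 128 -237.5 150 0 1"

```text
t: 32.9
tool_pos: [0.51, 0.0888, 0.0976]
orientation: [0.281, -3.128, -0.0]
force: [-0.2, -0.4, 0.5]
opening: 0.0198
gripper_force: 15.0
```

Run:
```python
from h import *
s,p,M=st();print(p,s['opening'],s['force'])
for c in('side','top'):
  a=snap(c,'s11.png')
  for q in ['cap_1','cell_0']: print(c,[(np.round(d['centre'],4).tolist(),round(d['conf'],2)) for d in robot.landmark_of(c,q)])
print(w(-5,88,34),go(w(-5,88,36)))
```

```text
[0.50997816 0.08682669 0.13561164] 0.019806007688650068 [-0.19725708 -0.43915713  0.48121987]
side [([0.4345, 0.3448, 0.1529], 0.63), ([0.5084, 0.094, 0.1154], 0.62), ([0.4579, 0.208, 0.002], 0.54), ([0.4338, 0.346, -0.0005], 0.51), ([0.2883, 0.3669, 0.0009], 0.5)]
side [([0.5255, 0.0012, 0.0139], 0.87), ([0.5415, -0.0874, 0.0159], 0.72), ([0.5135, 0.0861, 0.0138], 0.56)]
top [([0.4265, 0.3487, 0.1531], 0.97), ([0.2846, 0.3655, -0.0018], 0.84), ([0.4595, 0.2125, -0.0002], 0.61), ([0.5147, 0.0861, 0.1184], 0.58)]
top [([0.5372, -0.0846, 0.0115], 0.83), ([0.5095, 0.0886, 0.0175], 0.75), ([0.5229, -0.0003, 0.0166], 0.74), ([0.5144, 0.0845, 0.1172], 0.42)]
[0.50899556 0.08572379 0.034     ] [  2.2  -0.2 100.7]
```

Emit:
play_rows:
  increments: "0 0 25 0 1; 0 0 50 0 1; 0 0 70 0 1; 0 0 85 0 1; 0 0 93 0 1; 0 0 97 0 1; 0 0 99 0 1; 0 0 99 0 1; 0 0 99 0 1"

```text
t: 34.1
tool_pos: [0.5109, 0.0882, -0.0006]
orientation: [-0.279, 3.128, -0.0]
force: [-0.6, 0.3, -0.0]
opening: 0.0194
gripper_force: 15.0
```

Emit:
play_rows:
  increments: "0 0 1 0 1; 0 0 2 0 1; 0 0 2 0 1"

```text
t: 34.4
tool_pos: [0.5101, 0.0881, -0.0035]
orientation: [0.279, -3.129, 0.0]
force: [0.4, 0.1, -0.5]
opening: 0.0195
gripper_force: 15.0
```

Emit:
play_rows:
  increments: "0 0 0.5 0 1; 0 0 1 0 1; 0 0 1 0 1"

```text
t: 34.7
tool_pos: [0.5101, 0.0881, -0.0044]
orientation: [0.279, -3.129, 0.0]
force: [-0.8, -0.4, 0.0]
opening: 0.0196
gripper_force: 15.0
```

Emit:
play_rows:
  increments: "0 0 0.5 0 1; 0 0 1 0 1; 0 0 1 0 1"

```text
t: 35.0
tool_pos: [0.5102, 0.0882, -0.0045]
orientation: [-0.279, 3.129, -0.0]
force: [-5.3, -0.5, 9.8]
opening: 0.0194
gripper_force: 15.0
```

Emit:
play_rows:
  increments: "0 0 0 0 0.35; 0 0 0 0 0.35; 0 0 0 0 0.35; 0 0 0 0 0.35; 0 0 -15 0 0.35; 0 0 -40 0 0.35; 0 0 -85 0 0.35; 0 0 -130 0 0.35; 0 0 -180 0 0.35; 0 0 -230 0 0.35; 0 0 -230 0 0.35; 0 0 -230 0 0.35"

```text
t: 36.2
tool_pos: [0.5113, 0.0882, 0.2274]
orientation: [-0.279, 3.125, -0.0]
force: [0.6, 0.3, -1.1]
opening: 0.0305
gripper_force: 0.0
```

Run:
```python
from h import *
s,p,M=st();print(p,s['opening'],s['force'])
for c in('side','top'):
  a=snap(c,c+'12.png')
  for q in ['cap_1','jar_1']: print(c,[(np.round(d['centre'],4).tolist(),round(d['conf'],2)) for d in robot.landmark_of(c,q)])
print(go([.4295,.3475,.26]))
```

```text
[0.51130349 0.08624251 0.26537356] 0.030474346212640592 [ 0.55293656  0.26270833 -1.12201608]
side [([0.4297, 0.3476, 0.1555], 0.7), ([0.5112, 0.0952, 0.0149], 0.69), ([0.4583, 0.2103, 0.0031], 0.68), ([0.6687, 0.027, 0.1654], 0.57), ([0.2845, 0.3659, -0.0008], 0.44)]
side [([0.476, -0.3598, 0.0], 0.97), ([0.4294, 0.3439, 0.0017], 0.59), ([0.5292, 0.0001, 0.0005], 0.51)]
top [([0.4303, 0.3486, 0.1554], 0.95), ([0.2834, 0.3658, 0.0009], 0.8), ([0.5115, 0.0879, 0.0151], 0.7), ([0.4586, 0.213, 0.0013], 0.42)]
top [([0.432, 0.3457, 0.0015], 0.9), ([0.5921, 0.3412, 0.0009], 0.75), ([0.4769, -0.36, 0.0072], 0.71)]
[ 32.1 271.4   1. ]
```

Cap one is in the left cell. Now the near cap at (0.430, 0.348).

Emit:
play_rows:
  increments: "5 40 0 0 -0.3; 10 85 0 0 -0.3; 15 130 0 0 -0.3; 22 175 0 0 -0.3; 28 220 0 0 -0.3; 32 260 0 0 -0.3; 32 271.5 0 0 -0.3; 32 271.5 0 0 -0.3; 32 271.5 0 0 -0.3; 32 271.5 0 0 -0.3; 32 271.5 0 0 -0.3"

```text
t: 37.6
tool_pos: [0.4313, 0.3484, 0.2246]
orientation: [-0.276, 3.129, -0.0]
force: [-0.2, 0.9, 0.3]
opening: 0.0605
gripper_force: 0.0
```

Run:
```python
from h import *
s,p,M=st();print(p)
a=snap('side','s13.png')
for q in ['cap_1','jar_1']: print([(np.round(d['centre'],4).tolist(),round(d['conf'],2)) for d in robot.landmark_of('side',q)])
print(go([.430,.348,.1757]))
```

```text
[0.4312806  0.3464116  0.26255457]
[([0.4281, 0.3482, 0.1545], 0.76), ([0.5105, 0.0919, 0.0104], 0.67), ([0.4598, 0.2077, -0.0008], 0.6), ([0.2908, 0.3658, 0.0037], 0.6)]
[([0.6004, 0.3389, 0.0022], 0.95), ([0.4741, -0.3564, -0.0002], 0.81), ([0.3864, -0.1659, -0.0001], 0.7), ([0.5405, -0.0848, 0.0145], 0.44)]
[ 0.9  1.2 87. ]
```

Emit:
play_rows:
  increments: "1 1 30 0 -0.3; 1 1 55 0 -0.3; 1 1 75 0 -0.3; 1 1 83 0 -0.3; 1 1 86 0 -0.3; 1 1 86 0 -0.3; 1 1 86 0 1; 1 1 86 0 1; 1 1 86 0 1; 1 1 86 0 1; 1 1 86 0 1; 1 1 86 0 1; 1 1 86 0 1; 1 1 86 0 1; 1 1 86 0 1; 1 1 86 0 1"
  force: 15

```text
t: 39.35
tool_pos: [0.4295, 0.3505, 0.1386]
orientation: [-0.279, 3.129, -0.0]
force: [-1.3, -0.4, 2.2]
opening: 0.0196
gripper_force: 15.0
```

Emit:
play_rows:
  increments: "0 0 -5 0 1; 0 0 -10 0 1; 0 0 -20 0 1; 0 0 -35 0 1; 0 0 -60 0 1; 0 0 -90 0 1; 0 0 -110 0 1; 0 0 -110 0 1; 0 0 -110 0 1"

```text
t: 40.25
tool_pos: [0.4297, 0.3507, 0.2491]
orientation: [-0.279, 3.128, 0.001]
force: [-0.6, -0.7, -0.8]
opening: 0.0195
gripper_force: 15.0
```

Run:
```python
from h import *
a=snap('side','s14.png')
s,p,M=st();print(p,s['opening'],s['force'],yawto())
for q in ['cap_1']: print([(np.round(d['centre'],4).tolist(),round(d['conf'],2)) for d in robot.landmark_of('side',q)])
print(go(w(-5,0,180)),go(w(-5,-88,180)))
```

```text
[0.42920968 0.34834192 0.28582136] 0.019933463368118316 [ 0.2018942  -0.12727809 -0.57121882] -0.0
[([0.4594, 0.2073, 0.0026], 0.7), ([0.2831, 0.365, 0.0028], 0.68), ([0.4313, 0.3527, 0.2667], 0.5)]
[ -32.7 -360.4  105.3] [ -32.7 -448.4  105.4]
```

Emit:
play_rows:
  increments: "-2 -30 0 0 1; -5 -70 0 0 1; -9 -115 0 0 1; -12 -160 0 0 1; -15 -205 0 0 1; -18 -250 0 0 1; -21 -295 0 0 1; -24 -340 0 0 1; -28 -385 0 0 1; -32 -425 0 0 1; -33 -448 0 0 1; -33 -448 0 0 1; -33 -448 0 0 1; -33 -448 0 0 1; -33 -448 40 0 1; -33 -448 80 0 1; -33 -448 120 0 1; -33 -448 150 0 1; -33 -448 150 0 1; -33 -448 150 0 1"

```text
t: 42.35
tool_pos: [0.5409, -0.0835, 0.099]
orientation: [0.281, -3.128, -0.001]
force: [0.4, -0.1, -0.4]
opening: 0.0196
gripper_force: 15.0
```

Run:
```python
from h import *
s,p,M=st();print(p,s['tool_pos'],s['opening'],s['force'])
for c in('side','top'):
  a=snap(c,'s15.png')
  for q in ['cap_1','cell_0']: print(c,[(np.round(d['centre'],4).tolist(),round(d['conf'],2)) for d in robot.landmark_of(c,q)])
print(w(-5,-88,34),go(w(-5,-88,36)))
```

```text
[ 0.54094296 -0.08553843  0.13700171] [ 0.54094296 -0.08353843  0.09900171] 0.019565794661962187 [ 0.38726887 -0.052147   -0.41922419]
side [([0.54, -0.0827, 0.1195], 0.76), ([0.2855, 0.3649, 0.0019], 0.62), ([0.4568, 0.2085, 0.0017], 0.5), ([0.5106, 0.094, 0.0091], 0.45)]
side [([0.5266, -0.0004, 0.009], 0.79), ([0.5419, -0.0871, 0.0126], 0.75), ([0.513, 0.0862, 0.0126], 0.58)]
top [([0.4584, 0.2133, -0.0009], 0.82), ([0.511, 0.0836, 0.0127], 0.81), ([0.2858, 0.3662, 0.0012], 0.64), ([0.5446, -0.0836, 0.1196], 0.57)]
top [([0.5399, -0.0839, 0.0101], 0.95), ([0.5099, 0.0875, 0.0146], 0.86), ([0.5229, -0.0008, 0.0185], 0.65)]
[ 0.54016248 -0.08749464  0.034     ] [  2.6  -0.2 102.4]
```

Emit:
play_rows:
  increments: "0 -1 25 0 1; 0 -1 50 0 1; 0 -1 70 0 1; 0 -1 85 0 1; 0 -1 94 0 1; 0 -1 99 0 1; 0 -1 101 0 1; 0 -1 102 0 1; 0 -1 102 0 1"

```text
t: 43.55
tool_pos: [0.542, -0.0857, -0.0027]
orientation: [-0.279, 3.128, -0.001]
force: [-0.3, -0.4, -0.9]
opening: 0.0196
gripper_force: 15.0
```

Emit:
play_rows:
  increments: "0 0 0.5 0 1; 0 0 1 0 1; 0 0 1 0 1"

```text
t: 43.85
tool_pos: [0.542, -0.0857, -0.0034]
orientation: [-0.279, 3.128, -0.001]
force: [-1.3, 1.0, 5.3]
opening: 0.0196
gripper_force: 15.0
```

Contact is made, so I release and rise.

Emit:
play_rows:
  increments: "0 0 0 0 0.35; 0 0 0 0 0.35; 0 0 0 0 0.35; 0 0 0 0 0.35; 0 0 -15 0 0.35; 0 0 -40 0 0.35; 0 0 -85 0 0.35; 0 0 -130 0 0.35; 0 0 -180 0 0.35; 0 0 -230 0 0.35; 0 0 -270 0 0.35; 0 0 -270 0 0.35; 0 0 -270 0 0.35"

```text
t: 45.15
tool_pos: [0.5421, -0.0858, 0.2679]
orientation: [-0.279, 3.126, -0.002]
force: [-0.0, -0.7, -0.2]
opening: 0.0302
gripper_force: 0.0
```

Run:
```python
from h import *
s,p,M=st();print(p,s['opening'])
for c in('side','top'):
  a=snap(c,c+'16.png')
  for q in ['cap_1','lid_grip','hasp_tab']: print(c,q,[(np.round(d['centre'],4).tolist(),round(d['conf'],2)) for d in robot.landmark_of(c,q)])
  if c=='side': cv2.imwrite('pics/c16.png',cv2.resize(a[80:230,230:440],None,fx=3.8,fy=3.8,interpolation=0))
print(go([.630,.105,.30]))
```

```text
[ 0.54207415 -0.08776125  0.3058816 ] 0.030151257546542774
side cap_1 [([0.4616, 0.2093, 0.002], 0.61), ([0.2861, 0.3665, -0.0], 0.57), ([0.542, -0.0857, 0.0146], 0.55), ([0.5107, 0.0931, 0.0125], 0.5), ([0.5159, 0.0885, 0.0146], 0.19)]
side lid_grip [([0.6279, 0.1032, 0.1447], 0.77)]
side hasp_tab [([0.6692, 0.0295, 0.1675], 0.67)]
top cap_1 [([0.5122, 0.0855, 0.0138], 0.86), ([0.522, -0.0014, 0.0183], 0.68), ([0.4569, 0.2151, -0.002], 0.62), ([0.2851, 0.3672, -0.0021], 0.59), ([0.5403, -0.0797, 0.0108], 0.49)]
top lid_grip []
top hasp_tab [([0.6681, 0.0294, 0.169], 0.55)]
[-121.8  173.6    2.4]
```

View pics/c16.png

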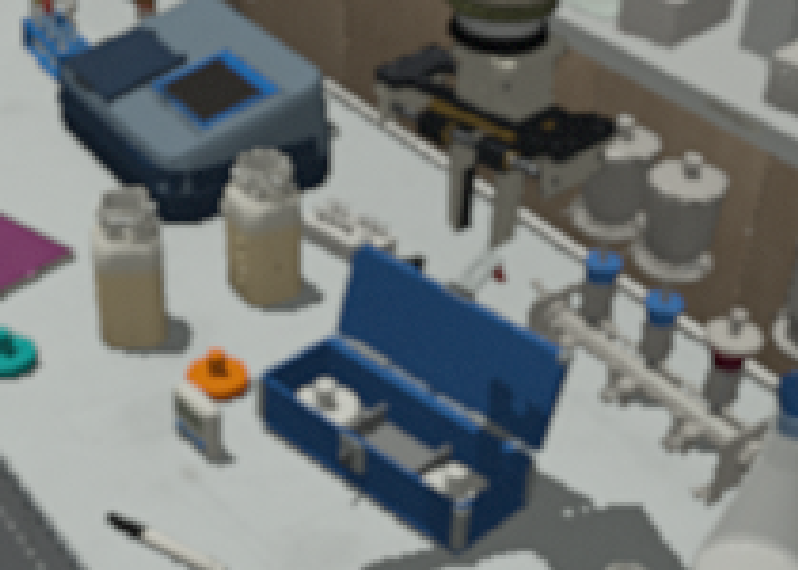

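Both caps sit knob up in the end cells at (330,395) and (455,475), and both jars stand upright. Now I close the lid.

Emit:
play_rows:
  increments: "-30 40 0 0 0.2; -65 85 0 0 0.2; -100 130 0 0 0.2; -127 170 0 0 0.2; -127 173 0 0 0.2; -127 173 0 0 0.2; -127 173 0 0 0.2; -127 173 0 0 0.2; -127 173 40 0 0.2; -127 173 80 0 0.2; -127 173 115 0 0.2; -127 173 140 0 0.2; -125 173 160 0 0.2; -123 173 175 0 0.2; -122 173 178 0 0.2; -122 173 178 0 0.2; -122 173 178 0 0.2"

```text
t: 47.25
tool_pos: [0.6319, 0.106, 0.0893]
orientation: [-0.278, 3.127, -0.0]
force: [0.4, 0.3, -0.3]
opening: 0.0373
gripper_force: 0.0
```

Emit:
play_rows:
  increments: "0 0 0 0 1; 0 0 0 0 1; 0 0 0 0 1; 0 0 0 0 1; 0 0 0 0 1; 0 0 0 0 1; 0 0 0 0 1; 0 0 0 0 1; 0 0 0 0 1"
  force: 45

```text
t: 48.15
tool_pos: [0.6311, 0.1065, 0.088]
orientation: [-0.279, 3.128, 0.0]
force: [-0.8, 0.6, 5.1]
opening: 0.0133
gripper_force: 45.0
```

Run:
```python
from arc import *
s,p,M=st();print(p,s['opening'],s['force']); arc(1.87,0,18)
```

```text
[0.63108844 0.10449047 0.1259736 ] 0.01327239916807243 [-0.84683771  0.60367343  5.09399765]
1.77 [ 8.2  0.  -6.6]
1.66 [ 17.    0.  -12.3]
1.56 [ 26.4  -0.  -17. ]
1.45 [ 36.2  -0.  -20.7]
1.35 [ 46.3  -0.  -23.5]
1.25 [ 56.7  -0.  -25.1]
1.14 [ 67.2  -0.  -25.6]
1.04 [ 77.7  -0.  -25.1]
0.94 [ 88.1  -0.  -23.5]
0.83 [ 98.2  -0.  -20.8]
0.73 [108.   -0.  -17.1]
0.62 [117.4  -0.  -12.4]
0.52 [126.3  -0.   -6.7]
0.42 [ 1.345e+02 -0.000e+00 -1.000e-01]
0.31 [141.9  -0.    7.2]
0.21 [148.6  -0.   15.3]
0.1 [154.4  -0.   24.1]
0.0 [159.3  -0.   33.4]
```

Emit:
play_rows:
  increments: "4 0 -3.5 0 1; 8 0 -6.5 0 1; 17 0 -12.5 0 1; 26.5 0 -17 0 1; 36 0 -20.5 0 1; 46.5 0 -23.5 0 1; 56.5 0 -25 0 1; 67 0 -25.5 0 1; 77.5 0 -25 0 1; 88 0 -23.5 0 1; 98 0 -21 0 1; 108 0 -17 0 1; 117.5 0 -12.5 0 1; 126.5 0 -6.5 0 1; 134.5 0 0 0 1; 142 0 7 0 1; 142 0 7 0 1; 142 0 7 0 1"

```text
t: 49.95
tool_pos: [0.4939, 0.0813, 0.082]
orientation: [-0.278, 3.123, -0.0]
force: [7.2, 1.7, 2.1]
opening: 0.0136
gripper_force: 51.2
```

Run:
```python
from h import *
s,p,M=st();print(p,s['opening'],s['force'])
for c in('side','top'):
  robot.read_camera(c)
  for q in ['lid_grip','hasp_tab']: print(c,q,[(np.round(d['centre'],4).tolist(),round(d['conf'],2)) for d in robot.landmark_of(c,q)])
f=.31; print(w(52-92*np.cos(f)+42*np.sin(f),85,70+92*np.sin(f)+42*np.cos(f)))
```

```text
[0.4938694  0.07930466 0.11997294] 0.013552786255309451 [7.1825223  1.70702436 2.05411518]
side lid_grip [([0.5016, 0.0807, 0.1432], 0.74)]
side hasp_tab [([0.5009, -0.0028, 0.1745], 0.41)]
top lid_grip [([0.499, 0.0812, 0.1469], 0.9), ([0.4298, 0.3457, 0.0004], 0.18)]
top hasp_tab [([0.5081, 0.0862, 0.0188], 0.57), ([0.5012, -0.0013, 0.1761], 0.37)]
[0.49200595 0.0796187  0.1380634 ]
```

Emit:
play_rows:
  increments: "3.5 0 4 0 1; 7 0 8.5 0 1; 10 0 13 0 1; 12.5 0 17 0 1; 15 0 22 0 1; 17.5 0 27 0 1; 17.5 0 28.5 0 1; 17.5 0 28.5 0 1"

```text
t: 51.05
tool_pos: [0.4751, 0.0778, 0.0535]
orientation: [-0.278, 3.126, -0.001]
force: [-2.1, -0.5, 10.0]
opening: 0.0138
gripper_force: 46.5
```

Run:
```python
from h import *
s,p,M=st();print(p,s['opening'],s['force'])
for c in('side','top'):
  robot.read_camera(c)
  for q in ['lid_grip','hasp_tab']: print(c,q,[(np.round(d['centre'],4).tolist(),round(d['conf'],2)) for d in robot.landmark_of(c,q)])
print(w(-40,85,112))
```

```text
[0.47512399 0.07583731 0.09147374] 0.013848604474152627 [-2.05233557 -0.4624012   9.98780993]
side lid_grip [([0.4767, 0.0777, 0.1192], 0.9)]
side hasp_tab [([0.4704, -0.0075, 0.1407], 0.42)]
top lid_grip [([0.4773, 0.078, 0.123], 0.71), ([0.4313, 0.3458, 0.0039], 0.69)]
top hasp_tab [([0.473, -0.0068, 0.1427], 0.66)]
[0.47507997 0.07657324 0.112     ]
```

The lid is still about 0.1 rad short because the fingers slid on the post. I'll push the post top down with closed fingers.

Emit:
play_rows:
  increments: "0 0 0 0 0; 0 0 0 0 0; 0 0 0 0 0; 0 0 0 0 0; 0 0 -25 0 0; 0 0 -55 0 0; 0 0 -55 0 1; 0 0 -55 0 1; 0 0 -55 0 1; 0 0 -55 0 1; 0 0 -55 0 1; 0 0 -55 0 1; 0 0 -55 0 1; 0 0 -45 0 1; 0 0 -41 0 1; 0 0 -38 0 1; 0 0 -35 0 1; 0 0 -34 0 1; 0 0 -34 0 1"
  force: 20

```text
t: 53.25
tool_pos: [0.4732, 0.0779, 0.0857]
orientation: [0.279, -3.128, 0.0]
force: [-0.7, 0.3, 1.4]
opening: 0.0006
gripper_force: 0.5
```

Emit:
play_rows:
  increments: "0 0 0.5 0 1; 0 0 1.5 0 1; 0 0 1.5 0 1"

```text
t: 53.55
tool_pos: [0.4733, 0.078, 0.0851]
orientation: [0.279, -3.128, 0.0]
force: [-7.8, -1.3, 10.9]
opening: 0.0008
gripper_force: 5.2
```

Emit:
play_rows:
  increments: "0 0 0.7 0 1; 0 0 1.5 0 1; 0 0 1.5 0 1"

```text
t: 53.85
tool_pos: [0.4734, 0.078, 0.0849]
orientation: [0.279, -3.128, 0.0]
force: [-12.4, -1.8, 21.4]
opening: 0.0005
gripper_force: 11.0
```

Run:
```python
from h import *
s,p,M=st();print(p,s['opening'],s['force'])
for c in('side','top'):
  robot.read_camera(c)
  for q in ['lid_grip','hasp_tab']: print(c,q,[(np.round(d['centre'],4).tolist(),round(d['conf'],2)) for d in robot.landmark_of(c,q)])
```

```text
[0.47344968 0.07602519 0.12294899] 0.0004759780312638893 [-12.44364004  -1.82902288  21.39728924]
side lid_grip [([0.4761, 0.0762, 0.1122], 0.87)]
side hasp_tab [([0.4662, -0.009, 0.1339], 0.44), ([0.5427, -0.0833, 0.015], 0.35)]
top lid_grip [([0.3898, 0.1355, 0.0012], 0.71), ([0.4712, 0.0769, 0.1126], 0.64)]
top hasp_tab [([0.4667, -0.0084, 0.1324], 0.49)]
```

Emit:
play_rows:
  increments: "0 0 -20 0 0; 0 0 -60 0 0; 0 0 -80 0 0; 0 0 -80 0 0; 0 0 -80 0 0"

```text
t: 54.65
tool_pos: [0.474, 0.0781, 0.1627]
orientation: [-0.279, 3.129, 0.0]
force: [-0.5, 0.3, -0.8]
opening: 0.0355
gripper_force: 0.0
```

Run:
```python
from h import *
s,p,M=st();print(p,s['opening']); print(go([.4712,-.0105,.1204]),yawto())
```

```text
[0.47398749 0.0761217  0.20069042] 0.035549335373293287
[ 18.1 -84.8  80.3] -0.0
```

Emit:
play_rows:
  increments: "8 -40 0 -2 0; 18 -83 0 -4 0; 18 -85 0 -4 0; 18 -85 0 -4 0; 18 -85 0 -4 0; 18 -85 30 -4 0; 18 -85 55 -4 0; 18 -85 70 -4 0; 18 -85 78 -4 0; 18 -85 80 -4 0; 18 -85 80 -4 0; 18 -85 80 -4 1; 18 -85 80 -4 1; 18 -85 80 -4 1; 18 -85 80 -4 1; 18 -85 80 -4 1; 18 -85 80 -4 1; 18 -85 80 -4 1; 18 -85 80 -4 1; 18 -85 80 -4 1"
  force: 20

```text
t: 56.65
tool_pos: [0.4714, -0.009, 0.0833]
orientation: [-0.388, 3.117, -0.001]
force: [0.3, -3.0, 2.3]
opening: 0.0139
gripper_force: 19.9
```

Run:
```python
from h import *
s,p,M=st();print(p,s['opening'],s['force'])
c,sn=np.cos(YAW),np.sin(YAW); d=p[:2]-C; gx=1000*(c*d[0]+sn*d[1]); gz=1000*p[2]+19; print('grasp',gx,gz)
# radius on ideal path: tab 34 out,46 down
rx,rz=-35,-46
P=lambda th:np.array([rx*np.cos(th)+rz*np.sin(th),-rx*np.sin(th)+rz*np.cos(th)])
t0=min(np.arange(1.8,2.7,.01),key=lambda t:np.linalg.norm(P(t)+[-56,78]-[gx,gz])); print('th0',t0,P(t0)+[-56,78])
for th in np.linspace(t0,-.04,19)[1:]:
    e=P(th)-P(t0); print(round(th,2),(M.T@np.array([c*e[0],sn*e[0],e[1]])).round(1))
```

```text
[ 0.47136481 -0.01102091  0.1213087 ] 0.013912085183380347 [ 0.34376625 -2.964992    2.31368794]
grasp -59.16802972396483 140.30870221682795
th0 2.4400000000000004 [-58.95647785 135.72572424]
2.3 [7.9 0.5 1. ]
2.16 [15.6  1.1  3. ]
2.03 [22.9  1.6  6. ]
1.89 [29.7  2.1 10.1]
1.75 [35.9  2.5 15. ]
1.61 [41.4  2.9 20.8]
1.48 [46.1  3.2 27.2]
1.34 [49.8  3.5 34.3]
1.2 [52.5  3.7 41.8]
1.06 [54.2  3.8 49.5]
0.92 [54.7  3.8 57.5]
0.79 [54.2  3.8 65.4]
0.65 [52.6  3.7 73.2]
0.51 [50.   3.5 80.7]
0.37 [46.3  3.3 87.8]
0.24 [41.7  2.9 94.3]
0.1 [ 36.3   2.6 100.1]
-0.04 [ 30.1   2.1 105.1]
```

Emit:
play_rows:
  increments: "4 0 0.5 0 1; 8 0.5 1 0 1; 15.5 1 3 0 1; 23 1.5 6 0 1; 29.5 2 10 0 1; 36 2.5 15 0 1; 41.5 3 21 0 1; 46 3 27 0 1; 50 3.5 34.5 0 1; 52.5 3.5 42 0 1; 54 4 49.5 0 1; 54.5 4 57.5 0 1; 54 4 65.5 0 1; 52.5 3.5 73 0 1; 50 3.5 80.5 0 1; 46.5 3.5 88 0 1; 41.5 3 94.5 0 1; 36.5 2.5 100 0 1; 31 2 105 0 1; 31 2 105 0 1"

```text
t: 58.65
tool_pos: [0.4396, -0.0149, -0.0226]
orientation: [0.388, -3.115, 0.001]
force: [-1.0, -5.9, 3.5]
opening: 0.0138
gripper_force: 20.0
```

Run:
```python
from h import *
s,p,M=st();print(p,s['opening'],s['force'])
a=snap('side','s20.png')
for q in ['lid_grip','hasp_tab']: print(q,[(np.round(d['centre'],4).tolist(),round(d['conf'],2)) for d in robot.landmark_of('side',q)])
print(w(-86,0,32))
```

```text
[ 0.43956695 -0.01693202  0.01536829] 0.013812086068678286 [-0.98638165 -5.92683778  3.47841902]
lid_grip []
hasp_tab []
[ 0.44485918 -0.01522929  0.032     ]
```

Emit:
play_rows:
  increments: "-1.5 0 0 0 1; -3 0 0 0 1; -3 0 0 0 1; -3 0 0 0 1"

```text
t: 59.2
tool_pos: [0.4398, -0.0148, -0.023]
orientation: [0.387, -3.11, 0.001]
force: [-12.2, -10.0, 13.2]
opening: 0.0139
gripper_force: 20.2
```

Emit:
play_rows:
  increments: "0 0 0 0 -0.5; 0 0 0 0 -0.5; 0 0 0 0 -0.5; 0 0 0 0 -0.5; 0 0 0 0 -0.5; 5 0 0 0 -0.5; 8 0 -20 0 -0.5; 8 0 -60 0 -0.5; 8 0 -110 0 -0.5; 8 0 -160 0 -0.5; 8 0 -200 0 -0.5; 8 40 -230 0 -0.5; 8 80 -230 0 -0.5; 8 120 -230 0 -0.5; 8 160 -230 0 -0.5; 8 200 -230 0 -0.5; 8 240 -230 0 -0.5; 8 240 -230 0 -0.5"

```text
t: 61.0
tool_pos: [0.3751, 0.2206, 0.2079]
orientation: [0.396, -3.116, -0.002]
force: [0.3, -0.4, 0.4]
opening: 0.0698
gripper_force: 0.0
```

Run:
```python
from h import *
s,p,M=st();print(s['t'],p,s['force'])
for c in('side','top'):
  a=snap(c,c+'21.png')
  for q in ['lid_grip','hasp_tab','jar_1','petri','timer']: print(c,q,[(np.round(d['centre'],4).tolist(),round(d['conf'],2)) for d in robot.landmark_of(c,q)])
  if c=='side': cv2.imwrite('pics/c21.png',cv2.resize(a[110:290,240:440],None,fx=3.3,fy=3.3,interpolation=0))
```

```text
61.0 [0.37506749 0.21860422 0.24591791] [ 0.29152692 -0.38794038  0.35365721]
side lid_grip [([0.4764, 0.0739, 0.113], 0.91)]
side hasp_tab [([0.4433, -0.0146, 0.0353], 0.56)]
side jar_1 [([0.4772, -0.3607, -0.0034], 0.96), ([0.6005, 0.3398, -0.0004], 0.93), ([0.4302, 0.3477, 0.0014], 0.87), ([0.4765, 0.0765, 0.1116], 0.47)]
side petri [([0.387, -0.1716, 0.0028], 0.68)]
side timer [([0.4449, -0.0134, 0.0345], 0.66), ([0.3905, 0.1371, 0.0035], 0.59)]
top lid_grip [([0.473, 0.0781, 0.115], 0.96)]
top hasp_tab [([0.4438, -0.01, 0.0342], 0.68)]
top jar_1 [([0.481, -0.3583, 0.0035], 0.88), ([0.5918, 0.3434, 0.0037], 0.64)]
top petri [([0.3902, -0.1684, 0.0025], 0.49)]
top timer [([0.3914, 0.139, -0.0017], 0.67), ([0.3898, -0.1678, 0.0023], 0.49)]
```

View pics/c21.png

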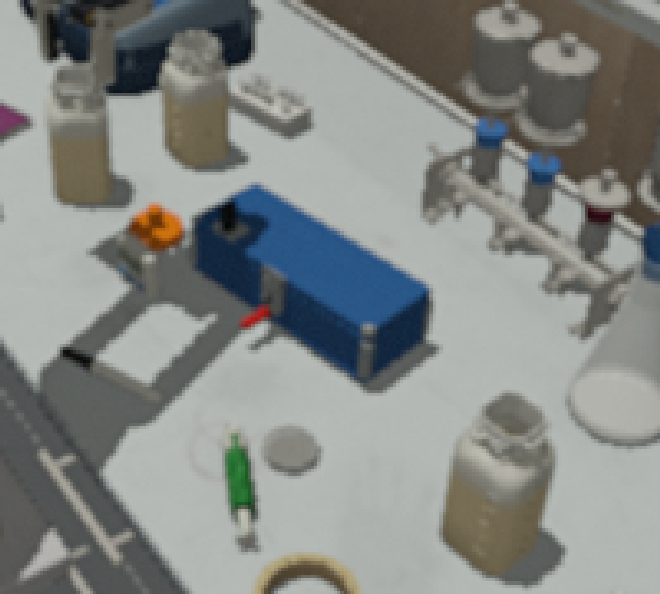

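The lid is shut, with the post at (230,215). The hasp hangs over the staple with its tab at (257,317), as at the start. The jars are upright, and the petri dish and timer are where they began.

```bash
python3 -c "
from plant import robot
print(robot.close_job())"
```

```text
the job is handed in; nothing more can be done
None
```

The job is done and handed in at about 61 s: both caps are knob up in their own compartments, the lid is shut and the hasp is folded over the staple; the jars are upright and the petri dish and timer undisturbed.

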